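# Slide the clipboard out from under the cartons

### The arm

A 6-joint arm with a two-finger parallel gripper is mounted at the origin on a cart in front of the work surface, level with it; the furniture and walls round the work are solid. World frame = base frame: x ahead of the robot, y to its left, z up, the work surface at z = 0. Lengths are in m, angles in rad, forces in N, time in s.
With the tool pointing down it reaches from about 0.3 to 0.775 m from the base axis. Payload 14.6 kg.
Tool frame: the origin (TCP) lies on the front face of the gripper's body, between the roots of the fingers; the fingertips stand 73 mm ahead of it and the grasp point (between the pads) lies 54 mm ahead of it; z points along the fingers, y is the line along which they close (so a half turn about z gives the same grasp; the last joint's range is limited). The gripper opens to 85 mm and grips with 20 to 120 N. Pads are 22 mm wide; open, the fingers measure 114 mm over their backs; the gripper's body (76 mm by 85 mm) begins 54 mm behind the grasp point. The pads swing forward as they close: fully open they stand 13 mm farther back than shut.
Start: joints at [-1.261, 0.3, 1.521, -0, 1.321, -0.067], TCP at [0.202, -0.511, 0.304] pointing down, gripper open.
Joint ranges: [-3.03, 3.03], [-0.79, 2.21], [0.23, 2.52], [-1.04, 4.18], [0, 3.07], [-2.55, 2.55]. Speed limits (rad/s): [2.22, 2.22, 2.57, 3.14, 3.14, 3.14].

### API

Orientations are given as a 3x3 rotation matrix whose columns are the frame's x, y, z axes.
In Python, from plant import robot gives the robot as it stands. The module is installed in compiled form; this text tells all that it offers.
- The arm moves only by the tool step_arm, never from a script. Its argument "targets" is a list of rows, each a list of 5 numbers: the gripper command: -1 is fully open, 1 is shut, values between are in proportion, then the shift along the tool's x, y, z as a fraction of full scale, then the turn about the tool's z as a fraction of full scale. In form: [[claw, dx, dy, dz, turn], ...]. A call has 1 to 20 rows; each row shifts and turns the commanded pose from where the row before left it, along the tool's axes as they then stand; what a row does not reach is not made up. Full scale, the value 1, is 20 mm for a shift and 0.08 rad for a turn. A row lasts 1/12 s, in which the tool goes at most 41.7 mm and 7.16 degrees, less where a joint would pass 70% of its speed; a pose out of reach is approached as far as the arm can. A call with a number of a shift or a turn outside -1 to 1 is refused whole. A call with a gripper value outside its range is refused whole. The fingers move at their own pace and stop on an object; "newtons" is the grip in N (left out, the last holds). Time passes only in rows, so rows that do not move let the fingers close. It gives the time, the measured TCP pose, the force, the opening and the grip force at its end, in the units of the state.
- robot.state(): the state, without advancing time (a new reading comes with each control period).
- robot.snapshot(name): name is "scene" or "side" or "wrist"; returns (picture, depth): 384x512x3 uint8, red, green, blue; 384x512 float32, m along the optical axis (not along the pixel's ray), 0 where there is no reading.
- robot.camera_info(name): a dict with "vfov" (degrees; the focal length in pixels is half the picture's height over the tangent of half this angle, whatever the lens; pixels are square), "cx", "cy" (the principal point, pixels), "extrinsics" (4x4, takes a point from world to camera coordinates); the wrist camera has in their place "mount" (4x4, takes a point from camera to tool coordinates, whose origin is the TCP and whose axes are the flange's). Camera axes: x right, y down, z forward; pixel columns grow to the right and rows downward; lengths in m; the calibration is good to about 2 mm. A picture is of the moment at which its call begins: read the wrist's pose just before it. camera_info takes no time and is no camera call.
- robot.job_done(): hands the job in; it is judged then, once.
Trained networks look in the newest picture that a camera, given by its name, has taken for a name from the list of things; names that differ only in an ending like _2 or _b are one class to them, and where a whole thing is asked for, a point or a joint stands for the part that bears it (a point fixed in the world has none). Each returns a list of dicts, best first, with "score" (0 to 1); they miss things now and then, are a little off and sometimes report something else, mostly with a low value. They report only what shows in the picture. A call takes as long as a camera call. They do not tell look-alikes from the thing itself.
- robot.find_in(camera, query): "centre" ([column, row] as shares, 0 to 1, of the picture: columns of its width, rows of its height, amid what is visible of it).
- robot.tip_of(camera, query): "centre" ([column, row] as shares, 0 to 1, of the picture: columns of its width, rows of its height: a listed point, or the origin of a listed thing).
The state is a dict: "time": time; "q": joint angles; "qvel": joint speeds; "tau": joint torques, N m; "tcp_pos": TCP position; "tcp_rot": TCP orientation; "force": force on the tool from outside, world axes, zero at the start; "torque": the same for the moment, N m; "width": finger opening in m; "finger_force": force on a finger pad.
Only numpy, scipy, OpenCV 4.12 (cv2) and the standard library are available. Lean on these libraries where they do the work, as an engineer would, in place of code of your own. Each camera call takes 0.05 s, during which the arm holds its last target. There are 200 camera calls.

### The job

One of the two clipboards is caught under a stack of two small cartons behind the low stop bar. Draw that clipboard out under the bar by its clip, towards the robot, until it is completely clear of the bar, and leave it lying flat on the table. Do not lift or topple the cartons: the bar holds them back, and they must be left standing one on the other where they were.

Things in the scene. Friction and masses are not known exactly. Their poses are not given: they have to be found in the camera images.
- board_clip (a point): Grip of the clipboard under the cartons (brown board 210 x 150 x 5 mm, 0.2 kg, slides easily; a spare one lies bare): upright steel plate 10 mm thick (x; 12 at its rolled top), 50 wide (y), top 39 mm above the table, on a flat clip base 34 x 90 mm that is 8 mm above the table. Point: mid-plate, 22 mm above the table. z up; x along the board: it reaches 25 mm to -x, 185 mm to +x (under the bar).
- stop_foot (a point): Stop bar, a smooth aluminium flat bar fixed to the table on two feet: 280 mm long (y), 12 mm thick (x), from 16 to 46 mm above the table, so the board passes below it but not the clip or cartons; 232 mm between the feet. Point: on the table under the bar's middle. -x is the robot's side, where the clip is; cartons stand on the +x side. z up.
- lower_carton: Lower carton, brown, 68 (x) x 120 (y) x 51 mm high, about 0.09 kg. It stands on the clipboard 3 to 9 mm behind the bar. Origin at the centre of its underside, z up. As the board is drawn it comes to rest against the bar and at last sinks 5 mm to the table.
- upper_carton: Upper carton, pale grey, 60 (x) x 110 (y) x 46 mm high, about 0.09 kg, standing on the lower one. Origin at the centre of its underside, z up.
Things that resemble listed ones, but are neither listed nor needed, are in the scene too. What is shaped like the lower_carton but blue or green is not meant.

How it is judged:
By the outcome, as a careful person would: the job done as asked, in the order asked, and still so for the second after the job is handed in, with the robot touching nothing.
It also fails if it takes over 32 s, if anything falls off the work surface, if the arm or the gripper's body presses on something with over 40 N, if the wrist force passes 120 N, or if a joint passes its speed limit or range.

## Working session

There is one attempt and no reset: what is moved stays moved. The work goes in short steps, Python scripts to look and compute and a tool call to move; the robot and the scene stay as the last step left them, time stands still between calls to the robot, and variables do not carry over. Pictures are saved under pics/ and viewed, at most 10 in all, crops included, and the job is handed in when it is done.

Besides the shell and the picture viewer there is one more tool, called after ">>>" by a JSON object that holds its "api" and its "payload", one argument or row to a line. step_arm: Moves the arm, as the interface text tells. Shift numbers are shares of 20 mm and turn numbers shares of 0.08 rad, none past 1 either way. Its arguments: {"type":"object","properties":{"targets":{"type":"array"},"newtons":{"type":"number"}},"required":["targets"]}

```bash
mkdir -p pics; cat > h.py <<'E'
import numpy as np, cv2
from plant import robot
def info(n):
    i=robot.camera_info(n); f=192/np.tan(np.radians(i["vfov"])/2); return i,f
def T_wc(n,st=None):
    i,f=info(n)
    if "extrinsics" in i: return np.linalg.inv(np.array(i["extrinsics"]))
    T=np.eye(4); T[:3,:3]=st["tcp_rot"]; T[:3,3]=st["tcp_pos"]; return T@np.array(i["mount"])
def cloud(n,d,st=None):
    i,f=info(n); v,u=np.mgrid[0:384,0:512]
    P=np.stack([(u-i["cx"])/f*d,(v-i["cy"])/f*d,d],-1); T=T_wc(n,st)
    return P@T[:3,:3].T+T[:3,3]
def ray(n,px,st=None):
    i,f=info(n); T=T_wc(n,st); r=T[:3,:3]@np.array([(px[0]-i["cx"])/f,(px[1]-i["cy"])/f,1]); return T[:3,3],r/np.linalg.norm(r)
def tri(rays):
    A=sum(np.eye(3)-np.outer(r,r) for o,r in rays); b=sum((np.eye(3)-np.outer(r,r))@o for o,r in rays); return np.linalg.solve(A,b)
def onz(o,r,z): return o+r*(z-o[2])/r[2]
E
cat > look.py <<'E'
from h import *
np.set_printoptions(precision=4,suppress=True)
ims=[]
for n in ("scene","side"):
    p,d=robot.snapshot(n); np.savez("%s.npz"%n,p=p,d=d); ims.append(p); C=cloud(n,d)
    print(n,"cam at",T_wc(n)[:3,3], "lens keys",[k for k in info(n)[0]])
    for q in ("board_clip","stop_foot","lower_carton","upper_carton"):
        for r in robot.tip_of(n,q)[:4]:
            px=np.array(r["centre"])*[512,384]; u,v=np.clip(px.astype(int),0,[511,383])
            o,w=ray(n,px); print(q,round(r["score"],2),px.round(1),"depthpt",C[v,u],"z.022",onz(o,w,.022)[:2],"z0",onz(o,w,0)[:2])
cv2.imwrite("pics/a1.png",ims[0][...,::-1]); cv2.imwrite("pics/a2.png",ims[1][...,::-1])
print(robot.state()["tcp_rot"])
E
python3 look.py
```

```text
scene cam at [0.2445 0.6224 0.7962] lens keys ['vfov', 'cx', 'cy', 'extrinsics']
board_clip 0.62 [271.5 165.1] depthpt [ 0.5874 -0.1396  0.0374] z.022 [ 0.5928 -0.1555] z0 [ 0.6027 -0.1776]
stop_foot 0.98 [245.8 161.1] depthpt [ 0.6719 -0.1244  0.0318] z.022 [ 0.6748 -0.1348] z0 [ 0.6871 -0.1563]
lower_carton 0.97 [357.6 186.5] depthpt [ 0.321  -0.161   0.0487] z.022 [ 0.3216 -0.1877] z0 [ 0.3238 -0.2107]
lower_carton 0.82 [230.4 159.5] depthpt [ 0.7018 -0.0839  0.0599] z.022 [ 0.7229 -0.1187] z0 [ 0.7365 -0.1397]
lower_carton 0.68 [274.2 288.8] depthpt [0.3954 0.2438 0.0471] z.022 [0.3991 0.2329] z0 [0.4035 0.2218]
lower_carton 0.61 [272.  233.8] depthpt [0.4696 0.1057 0.0474] z.022 [0.4737 0.0894] z0 [0.4802 0.0743]
upper_carton 0.91 [227.4 151. ] depthpt [ 0.707  -0.079   0.0975] z.022 [ 0.7533 -0.151 ] z0 [ 0.7678 -0.173 ]
side cam at [0.2236 0.4378 0.9634] lens keys ['vfov', 'cx', 'cy', 'extrinsics']
board_clip 0.67 [290.5 152.1] depthpt [ 0.5819 -0.155   0.0224] z.022 [ 0.5806 -0.1559] z0 [ 0.5889 -0.1698]
stop_foot 0.72 [261.4 138.3] depthpt [ 0.6716 -0.1268  0.0441] z.022 [ 0.6808 -0.1402] z0 [ 0.6914 -0.1537]
lower_carton 0.7 [270.2 225.9] depthpt [0.4703 0.0819 0.0488] z.022 [0.4754 0.0733] z0 [0.4813 0.0648]
lower_carton 0.66 [252.5 283.9] depthpt [0.4071 0.23   0.0518] z.022 [0.4107 0.2241] z0 [0.415  0.2191]
lower_carton 0.61 [369.6 187.8] depthpt [ 0.3319 -0.1836  0.0485] z.022 [ 0.3323 -0.2003] z0 [ 0.3348 -0.2152]
lower_carton 0.59 [252.3 133.2] depthpt [ 0.6931 -0.1106  0.0661] z.022 [ 0.7149 -0.1376] z0 [ 0.7264 -0.151 ]
upper_carton 0.73 [246.5 126.8] depthpt [ 0.7045 -0.0979  0.1008] z.022 [ 0.7453 -0.1454] z0 [ 0.7574 -0.159 ]
upper_carton 0.29 [260.4 138.1] depthpt [ 0.6728 -0.1234  0.0465] z.022 [ 0.6836 -0.1389] z0 [ 0.6944 -0.1524]
[[ 0.9298  0.368  -0.    ]
 [ 0.368  -0.9298  0.0001]
 [-0.     -0.0001 -1.    ]]
```

View pics/a1.png

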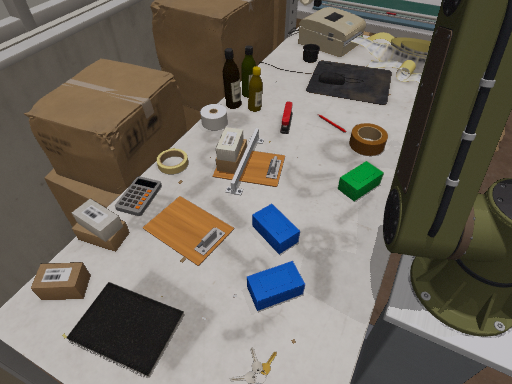

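```bash
python3 - <<'E'
import numpy as np,cv2
a=np.load("side.npz"); p=a["p"][90:240,190:410,::-1]
cv2.imwrite("pics/c1.png",cv2.resize(p,None,fx=3.6,fy=3.6,interpolation=cv2.INTER_CUBIC))
E
```

```text
(no output)
```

View pics/c1.png

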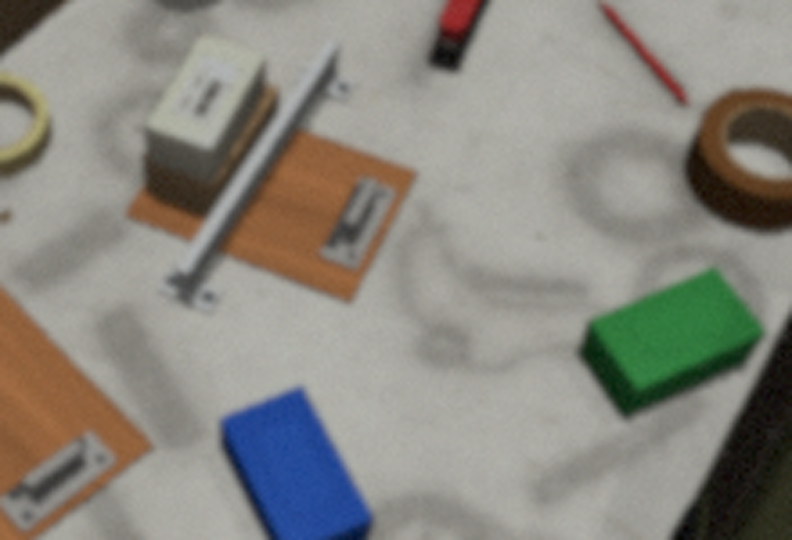

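The scene view shows these possible confusions:
- **Clipboards:** board A has the bar and cartons across it, clip at (272,167). Spare bare board B has its clip at (208,241).
- **Carton stacks:** brown with grey behind the bar at (230,150), and a look-alike stack at (98,225).
- **Single cartons:** brown at (60,280), blue at (275,228) and (275,285), green at (360,180).

I choose board A. The crop confirms it: its board runs under the bar, and its clip is at crop (355,222).

```bash
python3 - <<'E'
from h import *
np.set_printoptions(precision=4,suppress=True)
t={"clip":([271.5,165.1],[290.5,152.1]),"foot":([245.8,161.1],[261.4,138.3]),"lower":([230.4,159.5],[252.3,133.2]),"upper":([227.4,151],[246.5,126.8])}
for k,(a,b) in t.items(): print(k,tri([ray("scene",a),ray("side",b)]))
for n in("scene","side"):
    a=np.load(n+".npz"); C=cloud(n,a["d"]); p=a["p"].astype(int)
    box=(C[...,0]>.5)&(C[...,0]<.85)&(C[...,1]>-.32)&(C[...,1]<.0)
    org=(p[...,0]-p[...,2]>60)&box&(C[...,2]<.014)
    P=C[org][:,:2].astype(np.float32); print(n,"board",len(P),cv2.minAreaRect(P),P.min(0),P.max(0),"z",np.median(C[org][:,2]))
    cl=box&(C[...,2]>.026)&(C[...,2]<.05)&(C[...,0]<.625)
    Q=C[cl]; print("plate",len(Q),Q.mean(0),cv2.minAreaRect(Q[:,:2].astype(np.float32)))
    br=box&(C[...,2]>.03)&(C[...,2]<.05)&(C[...,0]>.625)&(p.max(-1)-p.min(-1)<30)
    Q=C[br][:,:2].astype(np.float32); print("bar",len(Q),cv2.minAreaRect(Q),cv2.fitLine(Q,cv2.DIST_HUBER,0,.01,.01).ravel())
E
```

```text
clip [ 0.5875 -0.1571  0.02  ]
foot [ 0.6852 -0.1489  0.0079]
lower [ 0.7499 -0.1705 -0.0325]
upper [ 0.7407 -0.1367  0.036 ]
scene board 1049 ((0.666448175907135, -0.14196673035621643), (0.2100832313299179, 0.1525556445121765), 14.779050827026367) [ 0.5482 -0.2391] [ 0.7579 -0.0449] z 0.0030323388832089737
plate 48 [ 0.5873 -0.1593  0.0345] ((0.5881580114364624, -0.16244465112686157), (0.011083266697824001, 0.055959541350603104), 15.849465370178223)
bar 320 ((0.7073540687561035, -0.18305851519107819), (0.11669674515724182, 0.3545006513595581), 34.97911834716797) [ 0.1969 -0.9804  0.6729 -0.1098]
side board 1135 ((0.6675626039505005, -0.14394478499889374), (0.20328271389007568, 0.14706243574619293), 14.315491676330566) [ 0.5531 -0.2363] [ 0.7539 -0.0502] z 0.005226899192132706
plate 63 [ 0.5877 -0.1616  0.0367] ((0.5886353254318237, -0.1635393500328064), (0.011327987536787987, 0.05041122063994408), 15.725167274475098)
bar 570 ((0.7222111225128174, -0.1673063337802887), (0.1274634748697281, 0.34244266152381897), 24.727174758911133) [ 0.2055 -0.9787  0.6851 -0.154 ]
```

>>> {"api": "step_arm", "payload": {
  "targets": [
    [-1,0,0,0,-1],
    [-1,0,0,0,-1],
    [-1,0,0,0,-1],
    [-1,0,0,0,-1],
    [-1,0,0,0,-1],
    [-1,0,0,0,-1],
    [-1,0,0,0,-1],
    [-1,0,0,0,-1],
    [-1,0,0,0,-1],
    [-1,0,0,0,-1],
    [-1,0,0,0,-1],
    [-1,0,0,0,-1],
    [-1,0,0,0,-1],
    [-1,0,0,0,-1],
    [-1,0,0,0,-1],
    [-1,0,0,0,-1],
    [-1,0,0,0,-1],
    [-1,0,0,0,-1],
    [-1,0,0,0,-0.1]
  ]
}}

```text
time: 2.08
tcp_pos: [0.2024, -0.5114, 0.3039]
tcp_rot: [[-0.255, 0.967, 0.0], [0.967, 0.255, -0.0], [-0.0, -0.0, -1.0]]
force: [-0.0, -0.9, -0.1]
width: 0.0859
finger_force: 0.0
```

>>> {"api": "step_arm", "payload": {
  "targets": [
    [-1,0.5,1,0.2,0],
    [-1,0.5,1,0.2,0],
    [-1,0.5,1,0.2,0],
    [-1,0.5,1,0.2,0],
    [-1,0.5,1,0.2,0],
    [-1,0.5,1,0.2,0],
    [-1,0.5,1,0.2,0],
    [-1,0.5,1,0.2,0],
    [-1,0.5,1,0.2,0],
    [-1,0.5,1,0.2,0],
    [-1,0.5,1,0.2,0],
    [-1,0.5,1,0.2,0],
    [-1,0.5,1,0.2,0],
    [-1,0.5,1,0.2,0],
    [-1,0.5,1,0.2,0],
    [-1,0.5,1,0.2,0],
    [-1,0.5,1,0.2,0],
    [-1,0.5,1,0.2,0],
    [-1,0.5,1,0.2,0],
    [-1,0.5,1,0.2,0]
  ]
}}

```text
time: 3.75
tcp_pos: [0.5401, -0.2165, 0.2237]
tcp_rot: [[-0.249, 0.969, 0.0], [0.969, 0.249, -0.0], [-0.0, 0.0, -1.0]]
force: [0.6, -0.1, -0.8]
width: 0.0852
finger_force: 0.0
```

>>> {"api": "step_arm", "payload": {
  "targets": [
    [-1,0.5,1,0.2,0],
    [-1,0.5,1,0.2,0],
    [-1,0.5,1,0.2,0],
    [-1,0.4,0.1,0.2,0],
    [-1,0,0,0,0],
    [-1,0,0,0,0]
  ]
}}

```text
time: 4.25
tcp_pos: [0.5893, -0.165, 0.2077]
tcp_rot: [[-0.251, 0.968, -0.001], [0.968, 0.251, 0.0], [0.0, -0.001, -1.0]]
force: [-0.4, -0.3, -0.8]
width: 0.0856
finger_force: 0.0
```

```bash
python3 - <<'E'
from h import *
np.set_printoptions(precision=4,suppress=True)
st=robot.state(); p,d=robot.snapshot("wrist"); np.savez("w.npz",p=p,d=d)
cv2.imwrite("pics/w1.png",p[...,::-1]); C=cloud("wrist",d,st); print(st["time"],st["tcp_pos"],st["tcp_rot"])
for q in("board_clip","stop_foot"):
    for r in robot.tip_of("wrist",q)[:3]:
        px=np.array(r["centre"])*[512,384]; o,w=ray("wrist",px,st); print(q,r["score"],px,onz(o,w,.022),onz(o,w,0))
pl=(C[...,2]>.028)&(C[...,2]<.045)&(abs(C[...,0]-.588)<.03)&(abs(C[...,1]+.162)<.05)&(d>0)
Q=C[pl]; print("plate",len(Q),Q.mean(0),np.percentile(Q[:,2],97),cv2.minAreaRect(Q[:,:2].astype(np.float32)))
E
```

```text
4.25 [ 0.5893 -0.165   0.2077] [[-0.2506  0.9681 -0.0008]
 [ 0.9681  0.2506  0.0001]
 [ 0.0003 -0.0007 -1.    ]]
board_clip 0.57 [253.696  183.2832] [ 0.5875 -0.1671  0.022 ] [ 0.5892 -0.1742  0.    ]
stop_foot 0.96 [369.3056 180.4032] [ 0.6745 -0.1422  0.022 ] [ 0.6837 -0.1471  0.    ]
plate 1063 [ 0.5886 -0.1628  0.0384] 0.04078469518763148 ((0.5891871452331543, -0.16447480022907257), (0.01166996918618679, 0.050607942044734955), 14.001849174499512)
```

View pics/w1.png

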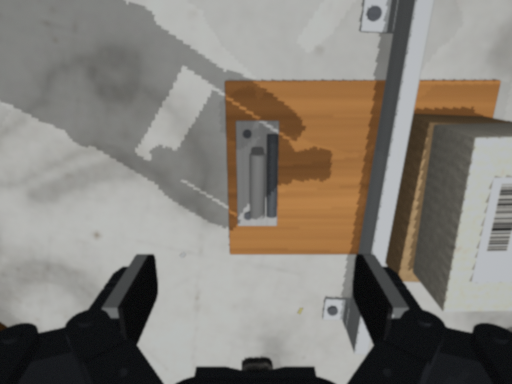

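The wrist view puts the clip plate at (257,182), and the board runs under the bar at (395,150) with the cartons on its far side. Plate top measured at about 39 mm, which agrees with the text. I'll descend and grip.

>>> {"api": "step_arm", "payload": {
  "targets": [
    [-1,0.1,0,0.8,0],
    [-1,0,0,0.8,0],
    [-1,0,0,0.8,0],
    [-1,0,0,0.8,0],
    [-1,0,0,0.8,0],
    [-1,0,0,0.8,0],
    [-1,0,0,0.7,0],
    [-1,0,0,0.5,0],
    [-1,0,0,0,0],
    [-1,0,0,0,0]
  ]
}}

```text
time: 5.23
tcp_pos: [0.5892, -0.1633, 0.088]
tcp_rot: [[-0.251, 0.968, -0.0], [0.968, 0.251, 0.0], [0.0, -0.0, -1.0]]
force: [0.1, -0.2, 1.2]
width: 0.0857
finger_force: 0.0
```

>>> {"api": "step_arm", "payload": {
  "newtons": 40,
  "targets": [
    [-1,0,0,0.15,0],
    [0,0,0,0,0],
    [0.5,0,0,0,0],
    [1,0,0,0,0],
    [1,0,0,0,0],
    [1,0,0,0,0],
    [1,0,0,0,0],
    [1,0,0,0,0],
    [1,0,0,0,0],
    [1,0,0,0,0],
    [1,0,0,0,0],
    [1,0,0,0,0]
  ]
}}

```text
time: 6.23
tcp_pos: [0.5894, -0.163, 0.0852]
tcp_rot: [[-0.251, 0.968, 0.001], [0.968, 0.251, -0.0], [-0.0, 0.0, -1.0]]
force: [-0.6, 0.6, 4.7]
width: 0.0092
finger_force: 39.9
```

>>> {"api": "step_arm", "payload": {
  "targets": [
    [1,0,0,-0.03,0],
    [1,0,-0.03,0,0],
    [1,0,-0.07,0,0],
    [1,0,-0.1,0,0],
    [1,0,-0.15,0,0],
    [1,0,-0.15,0,0],
    [1,0,-0.15,0,0],
    [1,0,-0.15,0,0],
    [1,0,-0.15,0,0],
    [1,0,-0.15,0,0],
    [1,0,-0.15,0,0],
    [1,0,-0.15,0,0],
    [1,0,-0.15,0,0],
    [1,0,-0.15,0,0],
    [1,0,-0.15,0,0],
    [1,0,-0.15,0,0],
    [1,0,-0.1,0,0],
    [1,0,-0.05,0,0],
    [1,0,0,0,0]
  ]
}}

```text
time: 7.82
tcp_pos: [0.5473, -0.1739, 0.0855]
tcp_rot: [[-0.251, 0.968, -0.0], [0.968, 0.251, -0.0], [0.0, -0.0, -1.0]]
force: [-0.9, -1.2, -1.3]
width: 0.0091
finger_force: 39.2
```

```bash
python3 - <<'E'
from h import *
p,d=robot.snapshot("side"); q,_=robot.snapshot("scene"); s=robot.state(); print(s["tcp_pos"],s["force"],s["width"])
f=lambda p,a,b:cv2.resize(p[a:a+140,b:b+130,::-1],None,fx=3,fy=3)
cv2.imwrite("pics/p1.png",np.hstack([f(p,80,210),f(q,90,190)]))
E
```

```text
[ 0.54737716 -0.17386647  0.08539395] [-0.24156979 -0.03899142 -1.49788402] 0.009117164622062957
```

View pics/p1.png

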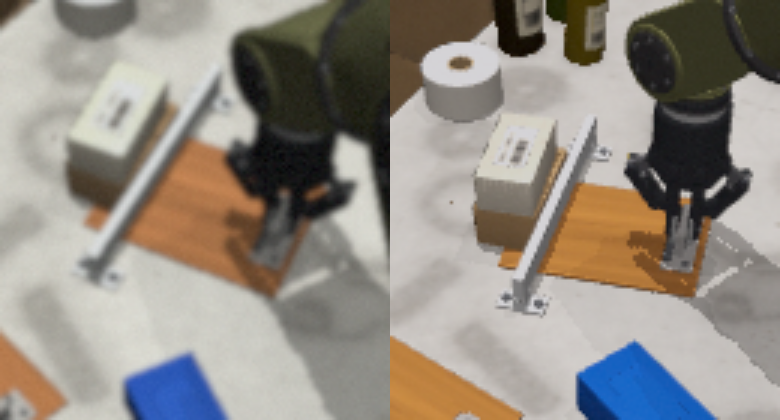

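The board has been drawn about 43 mm (its clip is at scene-crop (685,240)), and the stack stands against the bar at crop (515,180). I'll keep pulling gently.

>>> {"api": "step_arm", "payload": {
  "targets": [
    [1,0,-0.05,0,0],
    [1,0,-0.1,0,0],
    [1,0,-0.12,0,0],
    [1,0,-0.12,0,0],
    [1,0,-0.12,0,0],
    [1,0,-0.12,0,0],
    [1,0,-0.12,0,0],
    [1,0,-0.12,0,0],
    [1,0,-0.12,0,0],
    [1,0,-0.12,0,0],
    [1,0,-0.12,0,0],
    [1,0,-0.12,0,0],
    [1,0,-0.12,0,0],
    [1,0,-0.12,0,0],
    [1,0,-0.12,0,0],
    [1,0,-0.12,0,0],
    [1,0,-0.12,0,0],
    [1,0,-0.12,0,0],
    [1,0,-0.12,0,0],
    [1,0,-0.12,0,0]
  ]
}}

```text
time: 9.58
tcp_pos: [0.5026, -0.1855, 0.0855]
tcp_rot: [[-0.251, 0.968, -0.0], [0.968, 0.251, 0.0], [0.0, -0.0, -1.0]]
force: [-0.4, -0.4, -1.5]
width: 0.0087
finger_force: 39.2
```

>>> {"api": "step_arm", "payload": {
  "targets": [
    [1,0,-0.12,0,0],
    [1,0,-0.12,0,0],
    [1,0,-0.12,0,0],
    [1,0,-0.12,0,0],
    [1,0,-0.12,0,0],
    [1,0,-0.12,0,0],
    [1,0,-0.12,0,0],
    [1,0,-0.12,0,0],
    [1,0,-0.12,0,0],
    [1,0,-0.12,0,0],
    [1,0,-0.12,0,0],
    [1,0,-0.12,0,0],
    [1,0,-0.12,0,0],
    [1,0,-0.12,0,0],
    [1,0,-0.12,0,0],
    [1,0,-0.12,0,0],
    [1,0,-0.1,0,0],
    [1,0,-0.05,0,0],
    [1,0,0,0,0],
    [1,0,0,0,0]
  ]
}}

```text
time: 11.25
tcp_pos: [0.4628, -0.1959, 0.0855]
tcp_rot: [[-0.251, 0.968, 0.0], [0.968, 0.251, -0.0], [-0.0, 0.0, -1.0]]
force: [0.4, 1.0, -2.0]
width: 0.0089
finger_force: 39.2
```

```bash
python3 - <<'E'
from h import *
p,d=robot.snapshot("side"); q,_=robot.snapshot("scene"); s=robot.state(); print(s["tcp_pos"],s["force"],s["width"])
f=lambda p,a,b:cv2.resize(p[a:a+140,b:b+130,::-1],None,fx=3,fy=3)
cv2.imwrite("pics/p2.png",np.hstack([f(p,80,210),f(q,90,190)]))
E
```

```text
[ 0.46289811 -0.19584592  0.08550403] [-0.24230624 -0.21932859 -1.26287573] 0.009230491252753095
```

View pics/p2.png

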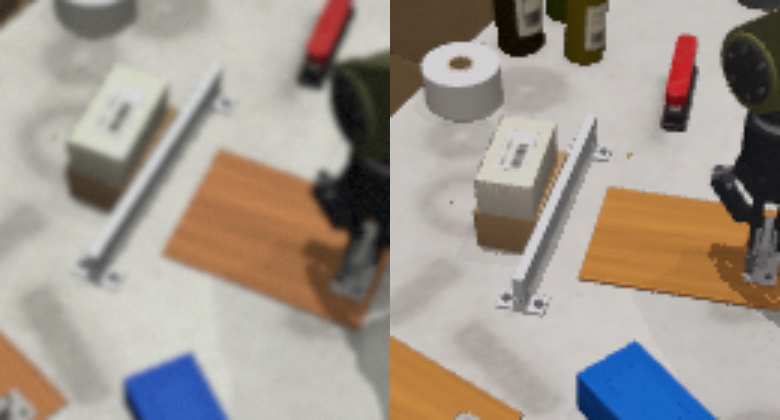

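The board is fully clear of the bar: its far edge runs through scene-crop (595,230), with bare table between it and the bar. The stack is upright at crop (515,180). I'll set the board down, release it and rise.

>>> {"api": "step_arm", "payload": {
  "targets": [
    [1,0,0,0.03,0],
    [1,0,0,0,0],
    [0.8,0,0,0,0],
    [0.6,0,0,0,0],
    [0.3,0,0,0,0],
    [0,0,0,0,0],
    [-0.5,0,0,0,0],
    [-1,0,0,0,0],
    [-1,0,0,0,0],
    [-1,0,0,0,0],
    [-1,0,0,0,0],
    [-1,0,0,0,0],
    [-1,0,0,-0.2,0],
    [-1,0,0,-0.5,0],
    [-1,0,0,-0.8,0],
    [-1,0,0,-1,0],
    [-1,0,0,-1,0],
    [-1,0,0,-1,0],
    [-1,0,0,-1,0],
    [-1,0,0,-1,0]
  ]
}}

```text
time: 13.02
tcp_pos: [0.4627, -0.1958, 0.2169]
tcp_rot: [[-0.251, 0.968, 0.001], [0.968, 0.251, -0.0], [-0.001, 0.001, -1.0]]
force: [0.8, 0.8, 0.4]
width: 0.0852
finger_force: 0.0
```

```bash
python3 - <<'E'
from h import *
np.set_printoptions(precision=4,suppress=True)
s=robot.state(); print(s["tcp_pos"],s["force"],s["width"])
ims=[]
for n in("side","scene"):
    p,d=robot.snapshot(n); ims.append(p); C=cloud(n,d); c=p.astype(int)
    box=(C[...,0]>.4)&(C[...,0]<.66)&(C[...,1]>-.32)&(C[...,1]<-.06)
    org=(c[...,0]-c[...,2]>60)&box&(C[...,2]<.03); z=C[org]
    A=np.c_[z[:,:2],np.ones(len(z))]; print(n,cv2.minAreaRect(z[:,:2].astype(np.float32)),"plane",np.linalg.lstsq(A,z[:,2],rcond=None)[0],np.median(z[:,2]))
    b=(C[...,0]>.66)&(C[...,0]<.8)&(abs(C[...,1]+.13)<.09)&(C[...,2]>.085)&(C[...,2]<.13); print("upper top z",np.median(C[b][:,2]),C[b].mean(0))
f=lambda p,a,b:cv2.resize(p[a:a+150,b:b+130,::-1],None,fx=3,fy=3)
cv2.imwrite("pics/p3.png",np.hstack([f(ims[0],80,210),f(ims[1],90,190)]))
E
```

```text
[ 0.4627 -0.1958  0.2169] [0.8446 0.7639 0.3736] 0.08519269198626374
side ((0.5415579080581665, -0.1756863296031952), (0.2059105485677719, 0.1501120626926422), 13.850716590881348) plane [0.0002 0.0001 0.0052] 0.005339300804546476
upper top z 0.09541846489052719 [ 0.7204 -0.1307  0.0949]
scene ((0.5386711359024048, -0.17433714866638184), (0.20902353525161743, 0.1521330624818802), 14.824213027954102) plane [0.0005 0.0027 0.0032] 0.0030175295934378177
upper top z 0.09313032750090666 [ 0.7196 -0.1276  0.0928]
```

View pics/p3.png

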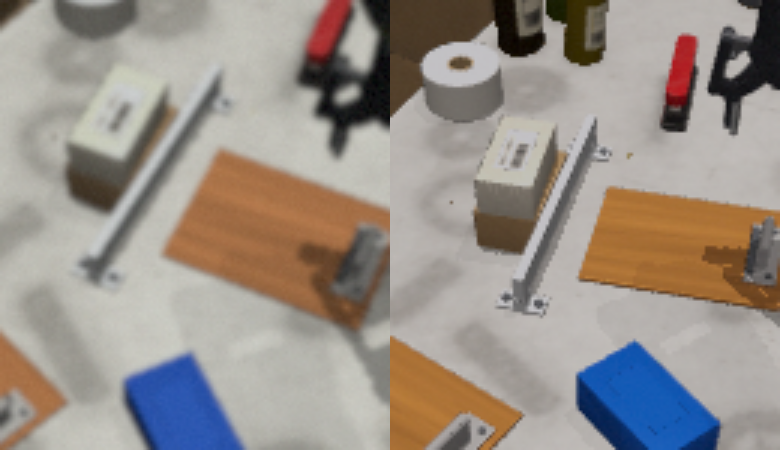

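The board lies flat at about 5 mm with no slope, about 32 mm clear of the bar at its far edge, clip at scene-crop (765,250). The stack stands upright against the bar with its top at about 95 mm, so it has sunk to the table. The gripper is free of everything.

```bash
python3 -c "
from plant import robot
print(robot.job_done())"
```

```text
the job is handed in; nothing more can be done
None
```

The clipboard is out from under the bar and lying flat on the table about 30 mm clear of it, the two cartons are still stacked upright behind the bar, and the job was handed in at about 13 s.

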